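# Seat the handheld scanner on its charging dock

### The arm

A 6-joint arm with a two-finger parallel gripper is mounted at the origin on the work surface. World frame = base frame: x ahead of the robot, y to its left, z up, the work surface at z = 0. Lengths are in mm, angles in rad, forces in N, time in s.
With the tool pointing down it reaches from about 400 to 925 mm from the base axis. Payload 12.5 kg.
Tool frame: the origin (TCP) lies between the finger pads, 19 mm behind the fingertips; this is the grasp point; z points along the fingers, y is the line along which they close (so a half turn about z gives the same grasp; the last joint's range is limited). The gripper opens to 95 mm and grips with 3 to 60 N. Pads are 20 mm wide; open, the fingers measure 119 mm over their backs; the gripper's body (75 mm by 180 mm) begins 59 mm behind the grasp point.
Start: joints at [-1.226, 0.491, 1.559, -0, 1.092, -0.106], TCP at [272.327, -562.568, 233.461] pointing down, gripper open.
Joint ranges: [-3.1, 3.1], [-0.84, 2.19], [0.05, 2.79], [-1.13, 4.28], [0.06, 2.93], [-2.69, 2.69]. Speed limits (rad/s): [2.22, 2.22, 2.79, 3.14, 3.14, 3.14].

### API

Orientations are given as a rotation vector (axis times angle).
In Python, from plant import env, imaging, finish_job gives the robot as it stands.
- The arm moves only by the shell command python3 -m crank 'ROWS'. ROWS is JSON, a list of rows, each a list of 7 numbers: the turn, a rotation vector about the tool's x, y, z in rad, then the shift along the tool's x, y, z in m, then the closure in counts, from 0 (fully open) to 255 (shut). A call has 1 to 8 rows; each row shifts and turns the commanded pose from where the row before left it, along the tool's axes as they then stand; what a row does not reach is not made up. A row lasts 1/10 s, in which the tool goes at most 50 mm and 8.59 degrees, less where a joint would pass 70% of its speed; a pose out of reach is approached as far as the arm can. A call is refused whole if a number of a shift passes 0.05 or a number of a turn 0.15, either way. A call with a gripper value outside its range is refused whole. The fingers move at their own pace and stop on an object; the grip force is fixed at half the most. Time passes only in rows, so rows that do not move let the fingers close. It gives the time, the measured TCP pose, the force, the opening and the grip force at its end, in the units of the state.
- env.get_state(): the state, without advancing time (a new reading comes with each control period).
- imaging.capture(name): name is "scene" or "top"; returns the picture (384x512x3 uint8, red, green, blue); there is no depth.
- imaging.camera_params(name): a dict with "mtx" (3x3 intrinsics, pixels), "eye" and "orientation" of the camera in the world. Camera axes: x right, y up, looking along -z (the intrinsics and any distortion apply to the point x, -y, -z); pixel columns grow to the right and rows downward; lengths in mm; the calibration is good to about 2 mm. A picture is of the moment at which its call begins. camera_params takes no time and is no camera call.
- finish_job(): hands the job in; it is judged then, once.
The state is a dict: "clock": time; "joint_positions": joint angles; "qvel": joint speeds; "tau": joint torques, N m; "ee_pos": TCP position; "orientation": TCP orientation; "wrist_force": force on the tool from outside, world axes, zero at the start; "torque": the same for the moment, N m; "gripper_width": finger opening in mm; "finger_force": force on a finger pad.
Only numpy, scipy, OpenCV 4.12 (cv2) and the standard library are available. Lean on these libraries where they do the work, as an engineer would, in place of code of your own. Each camera call takes 0.05 s, during which the arm holds its last target. There are 200 camera calls.

### The job

Put the grey handheld scanner on the black charging dock, with its display facing the same way as the dock's blue front strip, and press it gently down over the two brass pegs until it is fully home and stands upright by itself; then let go. The peg shoe may be set anywhere along the dock, so feel for the pegs. Leave the mug, the loose silver knob and the antenna rack alone.

Things in the scene. Friction and masses are not known exactly. Their poses are not given: they have to be found in the camera images.
- scanner: Grey handheld scanner, upright: 42 thick (x), 66 wide (y), 110 tall plus two 8 mm stubs on top, about 0.3 kg. Origin: centre of its underside; z up; front with green display faces +x. Grip across the 42 with the TCP 65 to 70 above the foot. Underside: two round holes 16 deep at x = 0: 15 diameter at y = +20, 10 at y = -20; fits one way round only.
- dock: Black charging dock, fixed: 110 (x) x 150 (y) x 22 high, blue strip along its front (+x) edge. Origin: centre of its underside. On it a 5 mm aluminium shoe with two brass pegs 12 tall (tips 39 above the table): 13 diameter at y = +20, 8 at y = -20 from the shoe's middle. The shoe is set stiffly somewhere between -16 and +16 along the dock's y; not measured: find it by eye or touch.
- dock_seat (a point): Point on the dock 27 above the table: upper face of the shoe when at mid travel. Axes as the dock's. With the scanner fully home its origin is at x = 0, z = 0 here and y = where the shoe is (-16 to +16), axes parallel.
- mug: Blue ceramic mug, 76 across, 90 high, handle on its +y side; origin at the centre of its underside. Leave alone.
- knob: Loose silver rotary knob, 38 across, 22 high; origin at the centre of its underside. Leave alone.
- rack: Wooden antenna rack 50 (x) x 200 (y) x 80 high, holding three upright metal whips up to 213 high, fixed; origin at the centre of its underside. Leave alone.
Things that resemble listed ones, but are neither listed nor needed, are in the scene too. There is more than one size of the dock; the job needs the smallest.

How it is judged (in metres and radians):
At the end, for the whole second after the job is handed in: The scanner stands at rest, upright within 3 degrees, on the dock's shoe with both pegs in its holes: its foot within 2.5 mm of the shoe's face, within 5 mm of the dock's middle line (x) and 18.5 mm of its middle along y, turned within 7 degrees of the dock (z of scanner in the frame of dock_seat between -0.0025 and 0.0025 m and x of scanner in the frame of dock_seat between -0.005 and 0.005 m and y of scanner in the frame of dock_seat between -0.0185 and 0.0185 m and angle between the x axis of scanner and the x axis of dock, either way round below 0.12 rad and angle between scanner's own z axis and vertical below 0.05 rad and linear speed of scanner below 0.02 m/s); the robot touches nothing.
It fails at once if the scanner is forced or dropped on the dock (over 50 N) (contact force between scanner and dock above 50 N).
It fails at once if the mug is moved more than 20 mm or tipped (distance of mug from where it was at the start of the episode above 0.02 m or angle between mug's own z axis and vertical above 0.4 rad).
It fails at once if the loose knob is moved more than 20 mm (distance of knob from where it was at the start of the episode above 0.02 m).
It fails at once if the antenna rack is struck (over 5 N) by the robot or the scanner (contact force between rack and the arm above 5 N or contact force between rack and the fingers above 5 N or contact force between rack and scanner above 5 N).
It also fails if it takes over 64 s, if anything falls off the work surface, if the arm or the gripper's body presses on something with over 40 N, if the wrist force passes 120 N, or if a joint passes its speed limit or range.

## Working session

There is one attempt and no reset: what is moved stays moved. The work goes in short steps, Python scripts to look and compute and a shell command to move; the robot and the scene stay as the last step left them, time stands still between calls to the robot, and variables do not carry over. Pictures are saved under pics/ and viewed, at most 10 in all, crops included, and the job is handed in when it is done.

```bash
ls; mkdir -p pics; python3 - <<'E'
from plant import env, imaging
import cv2
print(env.get_state())
for n in("scene","top"):
    p=imaging.camera_params(n);print(n,p)
    cv2.imwrite(f"pics/{n}0.png",imaging.capture(n)[:,:,::-1])
E
```

```text
pics
{'clock': 0.0, 'joint_positions': array([-1.22560153e+00,  4.91551750e-01,  1.55946106e+00, -3.73135581e-05,
        1.09168392e+00, -1.05616510e-01]), 'qvel': array([ 0.00015594, -0.00088565,  0.00088854, -0.00034106, -0.00014816,
       -0.00150988]), 'tau': array([ 1.60605767e-03, -6.12636995e+01, -2.58178782e+01,  6.92846999e-02,
        4.81797033e-02, -9.47709896e-05]), 'ee_pos': array([ 272.23668785, -562.34325046,  232.86258932]), 'orientation': array([-3.06105080e+00, -7.01933772e-01,  2.58785593e-04]), 'wrist_force': array([ 0.02845824, -0.0606565 ,  0.58989375]), 'torque': array([ 0.01018288,  0.04096502, -0.00165964]), 'finger_force': 0.0, 'gripper_width': 95.31363364316975}
scene {'mtx': array([[444.32639069,   0.        , 253.81460092],
       [  0.        , 444.32639069, 189.62645579],
       [  0.        ,   0.        ,   1.        ]]), 'eye': array([952.94252292, 374.84560003, 839.45659641]), 'orientation': array([0.291083  , 0.80113335, 2.28340656])}
top {'mtx': array([[488.89938162,   0.        , 262.69164713],
       [  0.        , 488.89938162, 198.33364025],
       [  0.        ,   0.        ,   1.        ]]), 'eye': array([ 433.22059312,  -83.83947322, 1277.75292631]), 'orientation': array([ 0.0880404 , -0.06345671, -1.56276838])}
```

View pics/scene0.png

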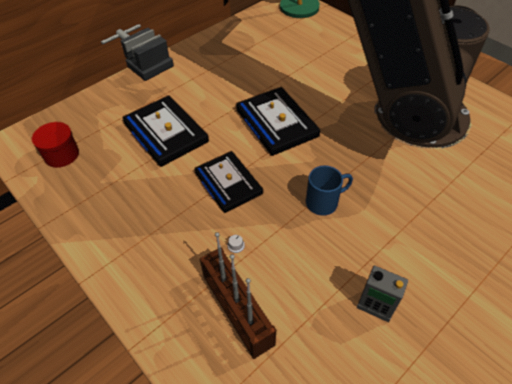

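View pics/top0.png

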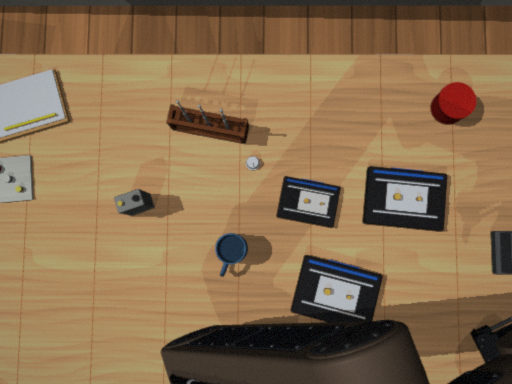

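The scene view shows the scanner at (382,292). There are three docks, at (228,180), (165,130) and (278,120), and the smallest is (228,180). In the top view that dock is at (309,202), with the others at (406,198) and (337,290), and the scanner is at (133,201). The knob is at (253,163), the rack at (208,124) and the mug at (231,250). Nothing else looks like the scanner, apart from the flat light-grey item at (15,180). Next is one close crop to check the choice and pick keypoints.

```bash
cat > h.py <<'E'
import numpy as np,cv2
from scipy.spatial.transform import Rotation as R
from plant import env,imaging
def cam(n):
    p=imaging.camera_params(n);return p["mtx"],np.array(p["eye"]),R.from_rotvec(p["orientation"]).as_matrix()
C={n:cam(n) for n in("scene","top")}
def proj(n,P):
    K,e,M=C[n];q=(np.atleast_2d(P)-e)@M*[1,-1,-1];q=q@K.T;return q[:,:2]/q[:,2:]
def onz(n,uv,z):
    K,e,M=C[n];uv=np.atleast_2d(uv);d=(np.c_[uv,np.ones(len(uv))]@np.linalg.inv(K).T*[1,-1,-1])@M.T
    return e+d*((z-e[2])/d[:,2])[:,None]
def tri(uvs,uvt):
    A=[];b=[]
    for n,uv in(("scene",uvs),("top",uvt)):
        e=C[n][1];d=onz(n,uv,0)[0]-e;d/=np.linalg.norm(d);Q=np.eye(3)-np.outer(d,d);A.append(Q);b.append(Q@e)
    return np.linalg.lstsq(np.vstack(A),np.hstack(b),rcond=None)[0]
E
python3 - <<'E'
from h import *
import cv2
s=cv2.imread("pics/scene0.png");t=cv2.imread("pics/top0.png")
def c(i,x,y,w,h,k):return cv2.resize(i[y:y+h,x:x+w],None,fx=k,fy=k,interpolation=cv2.INTER_CUBIC)
a=np.hstack([c(s,185,145,80,60,5),c(t,270,170,80,60,5)]);b=np.hstack([c(s,350,260,80,60,5),c(t,100,175,80,60,5)])
cv2.imwrite("pics/crop.png",np.vstack([a,b]))
print(tri((382,282),(133,201)),tri((228,177),(309,202)))
for n,l in(("scene",[(228,180),(165,130),(278,120)]),("top",[(309,202),(406,198),(337,290)])):print(onz(n,l,25).round())
print("rack",onz("top",[(168,107),(248,118),(248,140),(170,127)],80).round(),"knob",onz("top",(253,163),22),"mug",onz("top",(231,250),90))
E
```

```text
[539.05529149 251.74089826  95.32448446] [ 545.22621323 -182.27846366   21.36642394]
[[ 552. -172.   25.]
 [ 562. -415.   25.]
 [ 321. -238.   25.]]
[[ 546. -183.   25.]
 [ 558. -431.   25.]
 [ 323. -253.   25.]]
rack [[778. 175.  80.]
 [751. -26.  80.]
 [695. -27.  80.]
 [727. 169.  80.]] knob [[646.91445523 -37.81522052  22.        ]] mug [[422.18682712  10.94234292  90.        ]]
```

View pics/crop.png

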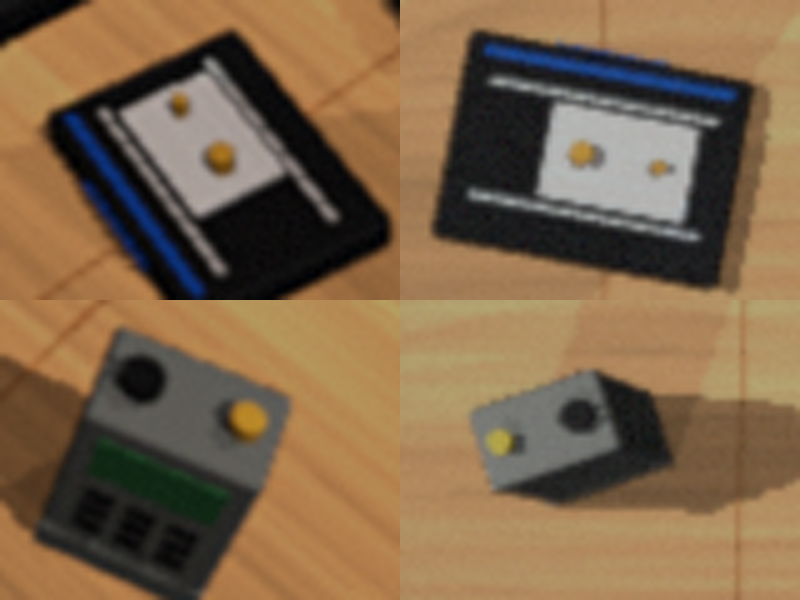

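The crop confirms both choices. The smallest dock has its blue strip toward +x, with the large peg at top (306.2,200.6) and the small one at (321.6,203.6). The scanner's green display faces the scene camera, with the yellow stub on the +y side and the black stub on -y.

```bash
python3 - <<'E'
from h import *
from scipy.optimize import least_squares
B=lambda l,ox,oy,bx,by:np.array([((x-ox)/5+bx-.4,(y-oy)/5+by-.4) for x,y in l])
# dock corners order FL(+y),FR(-y),BR,BL
dt=B([(475,32),(752,85),(717,288),(433,235)],400,0,270,170)
pt=B([(580,153),(658,168)],400,0,270,170); ps=B([(222,153),(180,102)],0,0,185,145)
p=onz("top",dt,22);print(p.round(1),p.mean(0))
for a,b in((0,1),(1,2),(2,3),(3,0)):print(np.linalg.norm(p[a]-p[b]).round(1))
d=p[0]+p[3]-p[1]-p[2];yaw=np.arctan2(-d[0],d[1]);print("dock yaw",yaw)
P=[tri(a,b) for a,b in zip(ps,pt)];print("pegs tri",np.round(P,1),"top",onz("top",pt,37).round(1),"sc",onz("scene",ps,37).round(1))
c=p.mean(0)[:2];Rz=np.array([[np.cos(yaw),-np.sin(yaw)],[np.sin(yaw),np.cos(yaw)]])
for n,q in(("top",pt),("scene",ps)):
    w=onz(n,q,38)[:,:2];print(n,"pegs in dock",((w-c)@Rz).round(1),"yaw",np.arctan2(-(w[0]-w[1])[0],(w[0]-w[1])[1]),w.mean(0))
# scanner FR(-y), FL(+y), BL(+y), BR(-y)
st=B([(593,371),(470,412),(495,492),(620,450)],400,300,100,175)
ss=B([(88,415),(258,492),(290,402),(120,330)],0,300,350,260)
T=np.array([tri(a,b) for a,b in zip(ss,st)]);print(T.round(1))
M=np.array([[21,-33],[21,33],[-21,33],[-21,-33]])
def f(v,n):
    c,s=np.cos(v[2]),np.sin(v[2]);X=np.c_[M@np.array([[c,s],[-s,c]])+v[:2],np.full(4,v[3])]
    return np.r_[(proj("top",X)-st).ravel()*("t" in n),(proj("scene",X)-ss).ravel()*("s" in n)]
for n in("ts","t","s"):
    g=f if n=="ts" else (lambda v,n:np.r_[f(v,n),v[3]-110])
    r=least_squares(g,[540,250,.2,110],args=(n,));print(n,r.x.round(3),r.cost)
E
```

```text
[[ 613.2 -120.    22. ]
 [ 586.4 -263.    22. ]
 [ 481.6 -244.3   22. ]
 [ 507.8  -98.8   22. ]] [ 547.25039325 -181.52289829   22.        ]
145.5
106.4
147.9
107.5
dock yaw -0.18197345845834073
pegs tri [[ 548.5 -172.5   39. ]
 [ 541.2 -212.3   37. ]] top [[ 549.2 -173.2   37. ]
 [ 541.8 -212.8   37. ]] sc [[ 547.  -173.4   37. ]
 [ 540.8 -211.7   37. ]]
top pegs in dock [[  0.3   8.6]
 [  0.2 -31.7]] yaw -0.18528604741092072 [ 545.3926884  -192.93333109]
scene pegs in dock [[ -1.4   8.7]
 [ -0.5 -30.1]] yaw -0.15929288460191196 [ 544.38250718 -191.84936106]
[[567.3 236.5 109.2]
 [547.1 295.4 109.1]
 [508.8 282.4 106.8]
 [529.6 222.7 106. ]]
ts [5.37884e+02 2.59325e+02 3.39000e-01 1.07220e+02] 4.452153372378388
t [5.38299e+02 2.58152e+02 3.36000e-01 1.09961e+02] 1.0858973204199556
s [5.38903e+02 2.59887e+02 3.41000e-01 1.09846e+02] 3.539234631710509
```

Scanner: about (538.5, 259), yaw 0.338, top measured at 107–110. Pegs' middle: about (545, -192.5), dock yaw -0.18, shoe at about y = -11. Setting out now.

```bash
cat > go.py <<'E'
# go.py x y z yaw(tool x) : remaining shift in present tool axes (mm) and turn
import sys;from h import *
s=env.get_state();M=R.from_rotvec(s["orientation"]).as_matrix()
x,y,z,w=map(float,sys.argv[1:5]);a=np.arctan2(M[1,0],M[0,0])
T=np.array([[np.cos(w),np.sin(w),0],[np.sin(w),-np.cos(w),0],[0,0,-1.]]).T
print("t",round(s["clock"],2),"pos",s["ee_pos"].round(1),"yaw",a.round(4),"shift now",(M.T@(np.array([x,y,z])-s["ee_pos"])).round(1),
 "shift after turn",(T.T@(np.array([x,y,z])-s["ee_pos"])).round(1),"turn",R.from_matrix(M.T@T).as_rotvec().round(4),"F",s["wrist_force"].round(1),"w",s["gripper_width"].round(1),s["joint_positions"].round(2))
E
python3 -m crank '[[0,0,0,0.0385,-0.0271,0,0],[0,0,0,0.0385,-0.0271,0,0],[0,0,0,0.0385,-0.0271,0,0],[0,0,0,0.0385,-0.0271,0,0],[0,0,0,0.0385,-0.0271,0,0],[0,0,0,0.0385,-0.0271,0,0],[0,0,0,0.0385,-0.0271,0,0],[0,0,0,0.0385,-0.0271,0,0]]'
python3 go.py 538.5 259 233 1.909
```

```text
clock: 0.9
ee_pos: [455.6, -231.4, 233.4]
orientation: [-3.062, -0.702, 0.0]
wrist_force: [1.2, -0.4, 0.4]
gripper_width: 95.1
finger_force: 0.0Traceback (most recent call last):
  File "go.py", line 7, in <module>
    "shift after turn",(T.T@(np.array([x,y,z])-s["ee_pos"])).round(1),"turn",R.from_matrix(M.T@T).as_rotvec().round(4),"F",s["wrist_force"].round(1),"w",s["gripper_width"].round(1),s["joint_positions"].round(2))
                                                                                                                                                         ^^^^^^^^^^^^^^^^^^^^^^^^
AttributeError: 'float' object has no attribute 'round'
```

```bash
sed -i 's/s\["gripper_width"\].round(1)/round(s["gripper_width"],1)/' go.py
python3 -m crank '[[0,0,0,0.027,-0.038,0,0],[0,0,0,0.027,-0.038,0,0],[0,0,0,0.027,-0.038,0,0],[0,0,0,0.027,-0.038,0,0],[0,0,0,0.027,-0.038,0,0],[0,0,0,0.027,-0.038,0,0],[0,0,0,0.027,-0.038,0,0],[0,0,0,0.027,-0.038,0,0]]' >/dev/null
python3 -m crank '[[0,0,-0.146,0,0,0,0],[0,0,-0.146,0,0,0,0],[0,0,-0.146,0,0,0,0],[0,0,-0.146,0,0,0,0],[0,0,-0.146,0,0,0,0],[0,0,-0.146,0,0,0,0],[0,0,-0.146,0,0,0,0],[0,0,-0.146,0,0,0,0]]' >/dev/null
python3 go.py 538.5 259 233 1.909
```

```text
t 2.5 pos [516.9 134.5 233.2] yaw 1.6248 shift now [1.232e+02 2.820e+01 1.000e-01] shift after turn [110.3  61.7   0.2] turn [-6.000e-04  1.000e-04 -2.842e-01] F [-0.2  0.   0.4] w 95.3 [ 0.13  0.36  1.78 -0.    1.    0.08]
```

```bash
python3 -m crank '[[0,0,-0.142,0,0,0,0],[0,0,-0.142,0,0,0,0],[0,0,0,0.037,0.0205,0,0],[0,0,0,0.037,0.0205,0,0],[0,0,0,0.0365,0.0205,0,0],[0,0,0,0,0,0,0]]' >/dev/null
python3 go.py 538.5 259 68 1.909
python3 - <<'E'
from h import *
a=cv2.resize(imaging.capture("scene")[200:350,310:460,::-1],(400,400),interpolation=2);b=cv2.resize(imaging.capture("top")[130:280,60:210,::-1],(400,400),interpolation=2)
cv2.imwrite("pics/above.png",np.hstack([a,b]))
E
```

```text
t 3.1 pos [539.3 262.8 232.8] yaw 1.906 shift now [ -3.4  -2.  164.8] shift after turn [ -3.3  -2.  164.8] turn [ 0.     -0.0005 -0.003 ] F [ 0.5 -0.7 -0.1] w 95.2 [0.34 0.46 1.62 0.   1.06 0.01]
```

View pics/above.png

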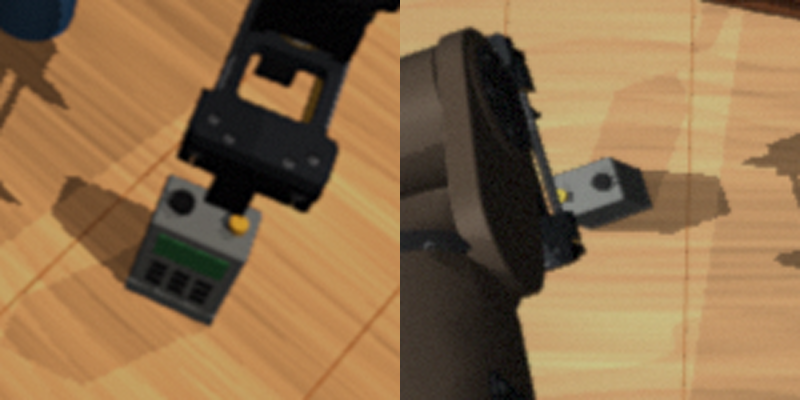

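The open fingers are parallel to the scanner and straddle its 42 mm thickness in both views, so I can go down.

```bash
python3 -m crank '[[0,0,0,-0.0034,-0.002,0,0],[0,0,0,0,0,0.04,0],[0,0,0,0,0,0.04,0],[0,0,0,0,0,0.03,0],[0,0,0,0,0,0.03,0],[0,0,0,0,0,0.025,0],[0,0,0,0,0,0,0],[0,0,0,0,0,0,0]]'
python3 go.py 538.5 259 68 1.909
```

```text
clock: 4.0
ee_pos: [538.7, 254.2, 69.0]
orientation: [-1.825, -2.557, 0.0]
wrist_force: [-0.2, 0.8, 1.2]
gripper_width: 95.0
finger_force: 0.0
t 4.0 pos [538.7 254.2  69. ] yaw 1.9016 shift now [4.6 1.4 1. ] shift after turn [4.5 1.4 1. ] turn [-0.0002  0.0001 -0.0074] F [-0.2  0.8  1.2] w 95.0 [ 0.33  0.65  1.78 -0.    0.71 -0.  ]
```

```bash
python3 -m crank '[[0,0,-0.007,0.0045,0.0015,0.001,0],[0,0,0,0,0,0,0],[0,0,0,0,0,0,100],[0,0,0,0,0,0,120],[0,0,0,0,0,0,160],[0,0,0,0,0,0,200],[0,0,0,0,0,0,255],[0,0,0,0,0,0,255]]'
python3 -m crank '[[0,0,0,0,0,0,255],[0,0,0,0,0,0,255],[0,0,0,0,0,0,255]]'
python3 go.py 538.5 259 68 1.909
```

```text
clock: 4.8
ee_pos: [538.4, 259.9, 67.4]
orientation: [1.815, 2.564, -0.0]
wrist_force: [0.8, -0.1, 0.6]
gripper_width: 52.6
finger_force: 0.0
clock: 5.1
ee_pos: [538.3, 259.9, 67.3]
orientation: [1.815, 2.564, -0.0]
wrist_force: [0.1, -0.0, 0.1]
gripper_width: 42.0
finger_force: 29.9
t 5.1 pos [538.3 259.9  67.3] yaw 1.9098 shift now [-0.9 -0.1 -0.7] shift after turn [-0.9 -0.1 -0.7] turn [-0.0001  0.0001  0.0008] F [ 0.1 -0.   0.1] w 42.0 [ 0.34  0.66  1.77 -0.    0.71  0.  ]
```

```bash
python3 -m crank '[[0,0,0,0,0,-0.01,255],[0,0,0,0,0,-0.03,255],[0,0,0,0,0,-0.03,255],[0,0,0,0,0,-0.03,255],[0,0,0.13,0,0,0,255],[0,0,0.13,0,0,0,255],[0,0,0.13,0,0,0,255],[0,0,0.13,0,0,0,255]]' 
python3 go.py 545 -192.5 167 1.389
python3 -m crank '[[0,0,0,-0.02,0.004,0,255],[0,0,0,-0.044,0.009,0,255],[0,0,0,-0.044,0.009,0,255],[0,0,0,-0.044,0.009,0,255],[0,0,0,-0.044,0.009,0,255],[0,0,0,-0.044,0.009,0,255],[0,0,0,-0.044,0.009,0,255],[0,0,0,-0.044,0.009,0,255]]' 
python3 go.py 545 -192.5 167 1.389
```

```text
clock: 5.9
ee_pos: [538.2, 259.8, 168.0]
orientation: [2.418, 2.005, 0.0]
wrist_force: [-0.5, 0.4, -2.8]
gripper_width: 42.1
finger_force: 29.9
t 5.9 pos [538.2 259.8 168. ] yaw 1.3844 shift now [-443.2   90.5    1. ] shift after turn [-443.6   88.5    1. ] turn [ 0.0001  0.     -0.0046] F [-0.5  0.4 -2.8] w 42.1 [ 0.34  0.52  1.7  -0.    0.92  0.53]
clock: 6.7
ee_pos: [544.9, -76.6, 168.1]
orientation: [2.413, 2.011, 0.0]
wrist_force: [-0.0, 0.4, -2.3]
gripper_width: 42.0
finger_force: 29.9
t 6.7 pos [544.9 -76.6 168.1] yaw 1.3898 shift now [-114.    21.     1.1] shift after turn [-114.    21.1    1.1] turn [0.0003 0.0001 0.0008] F [-0.   0.4 -2.3] w 42.0 [-0.26  0.46  1.82 -0.    0.86 -0.08]
```

```bash
python3 -m crank '[[0,0,0,-0.04,0.008,0,255],[0,0,0,-0.04,0.008,0,255],[0,0,0,-0.025,0.004,0,255],[0,0,0,-0.01,0.002,0,255],[0,0,0,0,0,0.02,255],[0,0,0,0,0,0.02,255],[0,0,0,0,0,0,255],[0,0,0,0,0,0,255]]' 
python3 go.py 545 -192.5 94.3 1.389
python3 - <<'E'
from h import *
a=cv2.resize(imaging.capture("scene")[90:230,170:310,::-1],(400,400),interpolation=2);b=cv2.resize(imaging.capture("top")[130:270,240:380,::-1],(400,400),interpolation=2)
cv2.imwrite("pics/over.png",np.hstack([a,b]))
E
```

```text
clock: 7.5
ee_pos: [546.3, -191.4, 127.9]
orientation: [-2.412, -2.012, 0.0]
wrist_force: [0.0, 0.3, -1.9]
gripper_width: 42.2
finger_force: 29.9
t 7.5 pos [ 546.3 -191.4  127.9] yaw 1.3904 shift now [-1.4 -1.1 33.6] shift after turn [-1.4 -1.1 33.6] turn [-0.0003 -0.0001  0.0014] F [ 0.   0.3 -1.9] w 42.2 [-0.45  0.55  1.78  0.    0.81 -0.27]
```

View pics/over.png

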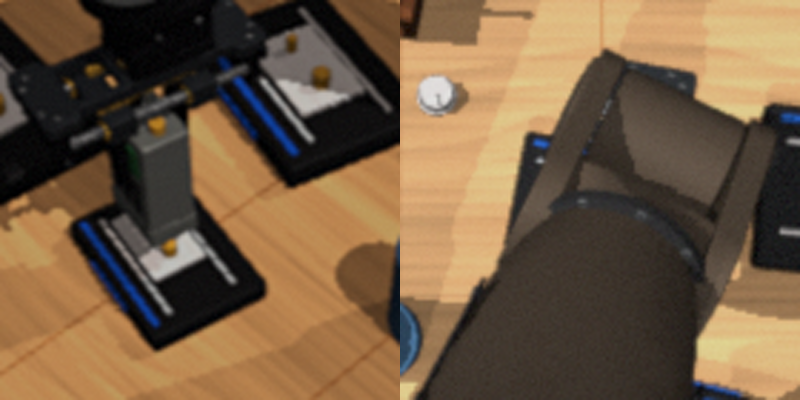

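The foot hangs above the shoe with the big peg just visible in front of it at (170,245), and the display faces the blue strip side. Aim: TCP (545, -191.5). I'll lower gently and watch the force.

```bash
python3 -m crank '[[0,0,0.0014,-0.0004,-0.0013,0.01,255],[0,0,0,0,0,0.006,255],[0,0,0,0,0,0.002,255],[0,0,0,0,0,0,255],[0,0,0,0,0,0,255]]' 
python3 go.py 545 -191.5 94.3 1.389
python3 -m crank '[[0,0,0,0,0,0.001,255],[0,0,0,0,0,0.001,255],[0,0,0,0,0,0.001,255],[0,0,0,0,0,0.001,255],[0,0,0,0,0,0.001,255],[0,0,0,0,0,0,255]]' 
python3 go.py 545 -191.5 94.3 1.389
```

```text
clock: 8.1
ee_pos: [544.9, -192.1, 109.5]
orientation: [2.414, 2.01, -0.0]
wrist_force: [-0.2, 0.1, -1.3]
gripper_width: 41.8
finger_force: 29.9
t 8.1 pos [ 544.9 -192.1  109.5] yaw 1.3883 shift now [ 0.6 -0.  15.2] shift after turn [ 0.6 -0.  15.2] turn [ 0.0001  0.0001 -0.0007] F [-0.2  0.1 -1.3] w 41.8 [-0.45  0.58  1.8  -0.    0.77 -0.27]
clock: 8.7
ee_pos: [544.8, -192.0, 104.3]
orientation: [-2.414, -2.01, 0.0]
wrist_force: [0.2, 0.2, -2.2]
gripper_width: 42.1
finger_force: 29.9
t 8.7 pos [ 544.8 -192.   104.3] yaw 1.3884 shift now [ 0.6  0.1 10. ] shift after turn [ 0.6  0.1 10. ] turn [-0.0002  0.     -0.0006] F [ 0.2  0.2 -2.2] w 42.1 [-0.45  0.58  1.8  -0.    0.76 -0.27]
```

```bash
python3 -m crank '[[0,0,0,0,0,0.001,255],[0,0,0,0,0,0.001,255],[0,0,0,0,0,0,255]]' 
python3 -m crank '[[0,0,0,0,0,0.001,255],[0,0,0,0,0,0.001,255],[0,0,0,0,0,0,255]]' 
```

```text
clock: 9.0
ee_pos: [544.8, -192.1, 102.3]
orientation: [-2.415, -2.01, 0.0]
wrist_force: [0.2, 0.0, -2.2]
gripper_width: 42.2
finger_force: 29.9
clock: 9.3
ee_pos: [544.8, -192.1, 100.3]
orientation: [-2.414, -2.01, 0.0]
wrist_force: [0.1, 0.2, -1.8]
gripper_width: 41.7
finger_force: 29.9
```

```bash
python3 -m crank '[[0,0,0,0,0,0.001,255],[0,0,0,0,0,0.001,255],[0,0,0,0,0,0.001,255],[0,0,0,0,0,0.001,255],[0,0,0,0,0,0,255]]' 
python3 -m crank '[[0,0,0,0,0,0.001,255],[0,0,0,0,0,0,255]]';python3 -m crank '[[0,0,0,0,0,0.0005,255],[0,0,0,0,0,0,255]]' 
```

```text
clock: 9.8
ee_pos: [544.8, -192.0, 96.3]
orientation: [-2.414, -2.01, 0.0]
wrist_force: [-0.1, -0.5, -2.1]
gripper_width: 41.7
finger_force: 29.9
clock: 10.0
ee_pos: [544.8, -192.1, 95.3]
orientation: [-2.414, -2.01, 0.0]
wrist_force: [-0.3, -0.4, -2.5]
gripper_width: 42.0
finger_force: 29.9
clock: 10.2
ee_pos: [544.8, -192.0, 94.9]
orientation: [-2.415, -2.01, 0.0]
wrist_force: [0.2, -0.2, -1.9]
gripper_width: 41.8
finger_force: 29.9
```

```bash
for i in 1 2 3 4; do :; done; python3 -m crank '[[0,0,0,0,0,0.0005,255],[0,0,0,0,0,0,255]]' | grep -E "pos|wrist"; python3 -m crank '[[0,0,0,0,0,0.0005,255],[0,0,0,0,0,0,255]]' | grep -E "pos|wrist"
```

```text
ee_pos: [544.8, -192.1, 94.4]
wrist_force: [0.3, 1.5, -3.2]
ee_pos: [544.9, -192.1, 94.3]
wrist_force: [-1.9, 1.1, 4.1]
```

The shoe's face is felt at TCP z = 94.3, exactly where the foot should be home. I'll press a little more to confirm it, then let go.

```bash
python3 -m crank '[[0,0,0,0,0,0.0004,255],[0,0,0,0,0,0,255]]' | grep -E "pos|wrist"
python3 -m crank '[[0,0,0,0,0,-0.0004,220],[0,0,0,0,0,0,160],[0,0,0,0,0,0,130],[0,0,0,0,0,0,100],[0,0,0,0,0,0,50],[0,0,0,0,0,0,0],[0,0,0,0,0,0,0],[0,0,0,0,0,0,0]]'
python3 go.py 544.8 -192 94.3 1.389
```

```text
ee_pos: [544.8, -192.0, 94.3]
wrist_force: [-2.9, 1.7, 9.5]
clock: 11.6
ee_pos: [544.9, -192.1, 93.9]
orientation: [2.414, 2.01, -0.0]
wrist_force: [-0.8, 0.2, 0.4]
gripper_width: 81.1
finger_force: 0.0
t 11.6 pos [ 544.9 -192.1   93.9] yaw 1.3884 shift now [ 0.  -0.1 -0.4] shift after turn [ 0.  -0.1 -0.4] turn [ 0.      0.0001 -0.0006] F [-0.8  0.2  0.4] w 81.1 [-0.45  0.6   1.81 -0.    0.73 -0.27]
```

```bash
python3 -m crank '[[0,0,0,0,0,0,0],[0,0,0,0,0,0,0],[0,0,0,0,0,-0.01,0],[0,0,0,0,0,-0.03,0],[0,0,0,0,0,-0.04,0],[0,0,0,0,0,-0.04,0],[0,0,0,0,0,-0.03,0],[0,0,0,0,0,0,0]]'
python3 -m crank '[[0,0,0,-0.03,0,0,0],[0,0,0,-0.045,0,0,0],[0,0,0,-0.045,0,0,0],[0,0,0,-0.045,0,0,0],[0,0,0,-0.045,0,0,0],[0,0,0,-0.045,0,0,0],[0,0,0,-0.03,0,0,0],[0,0,0,0,0,0,0]]'
python3 - <<'E'
from h import *
a=cv2.resize(imaging.capture("scene")[110:220,170:280,::-1],(400,400),interpolation=2);b=cv2.resize(imaging.capture("top")[150:260,255:365,::-1],(400,400),interpolation=2)
cv2.imwrite("pics/done.png",np.hstack([a,b]))
w=-.182;c,s=np.cos(w),np.sin(w)
X=np.array([[x,y,110] for x,y in((21,-33),(21,33),(-21,33),(-21,-33))])@np.array([[c,s,0],[-s,c,0],[0,0,1]])+[545,-192,27]
print("scene",((proj("scene",X)-[170,110])*400/110).round(),"top",((proj("top",X)-[255,150])*400/110).round()+[400,0])
E
```

```text
clock: 12.4
ee_pos: [545.9, -192.5, 248.9]
orientation: [2.409, 2.006, 0.005]
wrist_force: [0.4, -0.2, 0.1]
gripper_width: 95.3
finger_force: 0.0
clock: 13.2
ee_pos: [491.5, -475.5, 242.8]
orientation: [-2.417, -2.005, 0.001]
wrist_force: [-0.3, 1.0, -0.4]
gripper_width: 95.1
finger_force: 0.0
scene [[131.  93.]
 [184. 159.]
 [245. 132.]
 [191.  67.]] top [[681. 152.]
 [580. 133.]
 [568. 197.]
 [669. 216.]]
```

View pics/done.png

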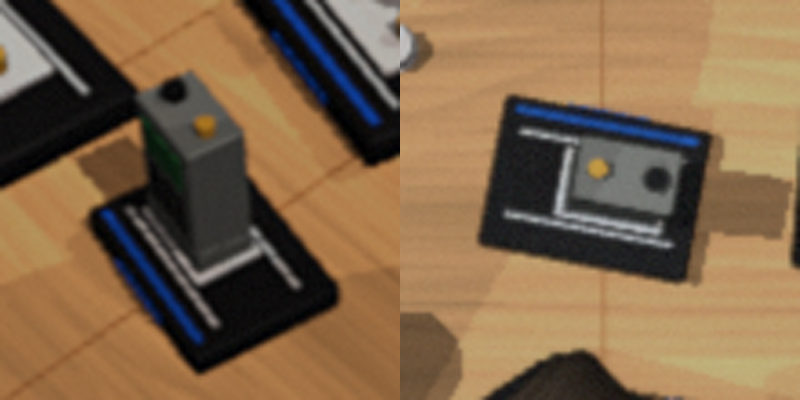

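The scanner stands upright and square on the shoe. Its display is toward the blue strip, and its top corners are close to where they should be in both views (e.g. top (580,138) against a predicted (580,133)). The arm is clear.

```bash
python3 -c "
from plant import finish_job
print(finish_job())"
```

```text
the job is handed in; nothing more can be done
None
```

The scanner is fully home on the smallest dock's pegs, standing upright with its display toward the blue strip; it is released and the arm is clear. I handed the job in at about 13 s, and no verdict came back.

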